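# Grease the track-rod end with the push gun

## Task

Take the push-type grease gun out of its stand and press its coupler squarely, in line with the tilted grease nipple of the track-rod end in the vice, until its jaws snap home behind the nipple's head. Then keep pushing the barrel along the nipple's line until the gun's spring-loaded nozzle has gone all the way into the barrel, and finish still gripping the gun and holding it pressed against its spring. Do not turn the track-rod end in the vice and leave the other things on the bench alone.

Things in the scene. Friction and masses are not known exactly. Their poses are not given: they have to be found in the camera images.
- grease_gun: round push-type grease gun, 167 mm long, 0.47 kg, standing nose down in its stand. Origin: middle of the coupler's mouth with the nozzle fully out (fixed to the barrel); z up the gun's axis to the grip. Along z: steel coupler 26 mm dia at 0 to 34 mm, nozzle tube 12 dia to 54, aluminium barrel 36 dia to 110, hand flange 48 dia to 115. Lift it straight up 85 mm to clear the stand
- gun_grip (a point): middle of the gun's round black rubber grip (30 mm dia, 50 mm long), on the axis 142 mm above the gun's origin, 27 mm above the flange; z along the axis. Grasp here, fingers from above along the axis, at any yaw
- pump (a joint): how far the gun's nozzle (with the coupler) is pushed into the barrel, m: 0 fully out (start), 0.014 all the way in. Its spring starts to give at 14 N and needs 20 N when all the way in
- coupler_mouth (a point): centre of the coupler's mouth, on the nozzle; z along the gun's axis, towards the grip. The mouth is a 21 mm dia funnel that narrows to a 14 mm bore within 5 mm; four spring-loaded jaws 7 mm inside the mouth
- coupler_seat (a point): the coupler's inner seat, on the axis 16.8 mm inside the mouth (towards the grip); z along the gun's axis, towards the grip. Once the coupler has snapped home, this lies on the nipple's tip. Snapping home takes about 6 to 13 N
- nipple_tip (a point): the middle of the tip of the brass grease nipple on the track-rod end; z points out along the nipple's axis. The nipple stands 24 mm proud: hex foot 13 mm across, 6 mm dia neck, head 11 mm dia with a conical nose 5 mm dia at the tip. It leans 14 to 31 degrees from upright, roughly towards the robot, and lies about 110 mm above the bench
- rod_end (a joint): turn of the track-rod end about its clamped shank, rad: 0 has the nipple upright, positive leans it to the vice's -x. Held tight by the vice; the job must not change it
- vise: grey cast-iron drill-press vice bolted to the bench, clamping the shank of a dark track-rod end. Origin: on the bench under the middle of the track-rod end's round housing (43 mm dia, 72 mm up; the nipple's tip is 42 mm from that middle). In its frame the jaws lie at y 35 to 135 mm, x -63 to 59, top 85 mm up; the feet from y 28; the screw's cross bar is at x -153 mm
- gun_stand: small bent-steel stand screwed to the bench, base 100 x 90 mm. Origin: middle of its underside. The gun's barrel rests on its 62 mm high plate inside a ring whose top is 78 mm above the bench
- parts_dish: round steel parts dish, 92 mm dia, 22 mm high, with nuts; beside the vice. Origin: middle of its underside. Leave alone
- spanner: steel spanner, 200 mm long, lying beyond the stand. Origin: its middle. Leave alone
- screwdriver: screwdriver with a black handle, 210 mm long, lying between the stand and the robot. Origin: its middle. Leave alone
- spray_can: white spray can, 66 mm dia, 190 mm high, standing at the left. Origin: middle of its underside. Leave alone
- cartridge: grey grease cartridge, 54 mm dia, 204 mm high, standing at the left. Origin: middle of its underside. Leave alone
- socket_rail: black rail with four sockets, 190 x 34 mm, 38 mm high, lying at the right. Origin: middle of its underside. Leave alone
Not all that is in view belongs to the job. What is shaped like the gun_stand but pink, red or turquoise is not meant.

How it is judged:
By the outcome, as a careful person would: the job done as asked, in the order asked, and still so for the second after the job is handed in, while the arm keeps its last pose, push and grip.
It also fails if it takes over 35 s, if anything falls off the work surface, if the arm or the gripper's body presses on something with over 40 N, if the wrist force passes 120 N, or if a joint passes its speed limit or range.

## Robot

A 6-joint arm with a two-finger parallel gripper is mounted at the origin on the work surface. World frame = base frame: x ahead of the robot, y to its left, z up, the work surface at z = 0. Lengths are in m, angles in rad, forces in N, time in s.
With the tool pointing down it reaches from about 0.275 to 0.725 m from the base axis. Payload 5.6 kg.
Tool frame: the origin (TCP) lies at the very end of the fingers, on their centre line; the grasp point (between the pads) lies 19 mm behind it (grip_point_offset is the distance from the TCP to the grasp point, in m); z points along the fingers, y is the line along which they close (so a half turn about z gives the same grasp; the last joint's range is limited). The gripper opens to 85 mm and grips with 20 to 120 N. Pads are 22 mm wide; open, the fingers measure 114 mm over their backs; the gripper's body (76 mm by 85 mm) begins 54 mm behind the grasp point. The pads swing forward as they close: fully open they stand 13 mm farther back than shut.
Start: joints at [-0.854, 0.255, 0.108, 0, -1.424, -0.285], TCP at [0.23, -0.5, 0.203] pointing down, gripper open.
Joint ranges: [-2.95, 2.95], [-1.21, 1.97], [-1.09, 1.5], [-2.87, 1.71], [-2.94, -0.07], [-3.05, 3.05]. Speed limits (rad/s): [2.57, 2.57, 3.14, 3.14, 3.14, 3.14].

## Interface

Orientations are given as a rotation vector (axis times angle).
In Python, from workcell import * gives the robot as it stands.
- The arm moves only by the tool apply_moves, never from a script. Its argument "plan" is one flat list of numbers, 7 for each row, row after row: the shift along the tool's x, y, z in mm, then the turn, a rotation vector about the tool's x, y, z in rad, then the opening, from -1 (shut) to 1 (fully open). A call has 1 to 20 rows; each row shifts and turns the commanded pose from where the row before left it, along the tool's axes as they then stand; what a row does not reach is not made up. A row lasts 1/10 s, in which the tool goes at most 50 mm and 8.59 degrees, less where a joint would pass 70% of its speed; a pose out of reach is approached as far as the arm can. A call with a gripper value outside its range is refused whole. The fingers move at their own pace and stop on an object; the grip force is fixed at half the most. Time passes only in rows, so rows that do not move let the fingers close. It gives the time, the measured TCP pose, the force, the opening and the grip force at its end, in the units of the state.
- sense(): the state, without advancing time (a new reading comes with each control period).
- capture(name): name is "scene" or "top"; returns a dict with "pixels" (420x560x3 uint8, red, green, blue), "z_map" (420x560 float32, m along the optical axis (not along the pixel's ray), 0 where there is no reading), "K" (3x3 intrinsics, pixels), "rvec" (rotation vector, rad) and "tvec" (3), from world to camera coordinates, as OpenCV has them. Camera axes: x right, y down, z forward; pixel columns grow to the right and rows downward; lengths in m; the calibration is good to about 2 mm. A picture is of the moment at which its call begins.
- close_job(): hands the job in; it is judged then, once.
The state is a dict: "time_s": time; "joint_pos": joint angles; "qd": joint speeds; "effort": joint torques, N m; "position": TCP position; "tcp_rot": TCP orientation; "force": force on the tool from outside, world axes, zero at the start; "ft_torque": the same for the moment, N m; "opening": opening from 0.0 (shut) to 1.0 (fully open); "gripper_force": force on a finger pad.
Only numpy, scipy, OpenCV 4.12 (cv2) and the standard library are available. Lean on these libraries where they do the work, as an engineer would, in place of code of your own. Each camera call takes 0.05 s, during which the arm holds its last target. There are 200 camera calls.

## Working session

There is one attempt and no reset: what is moved stays moved. The work goes in short steps, Python scripts to look and compute and a tool call to move; the robot and the scene stay as the last step left them, time stands still between calls to the robot, and variables do not carry over. Pictures are saved under pics/ and viewed, at most 10 in all, crops included, and the job is handed in when it is done.

Besides the shell and the picture viewer there is one more tool, called after "Call:" by a JSON object that holds its "name" and its "arguments", one argument or row to a line. apply_moves: Moves the arm, as the interface text tells. Its arguments: {"type":"object","properties":{"plan":{"type":"array"}},"required":["plan"]}

```bash
mkdir -p pics; ls; cat > h.py <<'E'
from workcell import *
import numpy as np, cv2
from scipy.spatial.transform import Rotation as R
def cap(n):
    c=capture(n); c['R']=cv2.Rodrigues(np.array(c['rvec'],float))[0]; c['t']=np.array(c['tvec'],float).ravel(); c['K']=np.array(c['K'],float); return c
def pts(c):
    z=c['z_map'].astype(float); v,u=np.indices(z.shape)
    K=c['K']; p=np.stack([(u-K[0,2])/K[0,0]*z,(v-K[1,2])/K[1,1]*z,z],-1)
    return (p-c['t'])@c['R']
def proj(c,p):
    q=c['R']@np.array(p,float)+c['t']; q=c['K']@q; return q[:2]/q[2]
def ray(c,uv):
    d=np.linalg.solve(c['K'],[uv[0],uv[1],1.]); return -c['R'].T@c['t'], c['R'].T@d
def save(c,n): cv2.imwrite('pics/'+n,c['pixels'][...,::-1])
E
python3 - <<'E'
from h import *
s=sense(); print({k:np.round(v,3) for k,v in s.items()})
import pickle
for n in ('scene','top'):
    c=cap(n); save(c,n+'0.png'); print(n,c['K'].round(1).tolist(),(-c['R'].T@c['t']).round(3),c['R'].round(3).tolist(), (c['z_map']>0).mean()); pickle.dump(c,open(n+'.pkl','wb'))
E
```

```text
pics
{'time_s': np.float64(0.0), 'joint_pos': array([-0.854,  0.256,  0.107, -0.   , -1.424, -0.285]), 'qd': array([-0.001, -0.001, -0.002, -0.   ,  0.   , -0.001]), 'effort': array([ 1.0000e-03, -3.8664e+01,  2.3794e+01,  5.3650e+00, -6.0000e-03,
        0.0000e+00]), 'position': array([ 0.23 , -0.499,  0.202]), 'tcp_rot': array([ 6.730e-01, -3.068e+00, -3.000e-03]), 'force': array([-1.279,  0.191,  0.076]), 'ft_torque': array([ 0.03 , -0.017, -0.012]), 'gripper_force': np.float64(0.0), 'opening': np.float64(0.996)}
scene [[392.1, 0.0, 275.5], [0.0, 392.1, 212.7], [0.0, 0.0, 1.0]] [1.156 0.331 0.969] [[-0.468, 0.884, 0.012], [0.679, 0.368, -0.635], [-0.566, -0.289, -0.772]] 0.9961054421768708
top [[390.2, 0.0, 283.2], [0.0, 390.2, 210.8], [0.0, 0.0, 1.0]] [0.454 0.008 1.226] [[-0.005, -1.0, -0.015], [-0.999, 0.006, -0.05], [0.05, 0.015, -0.999]] 0.9959863945578231
```

View pics/scene0.png

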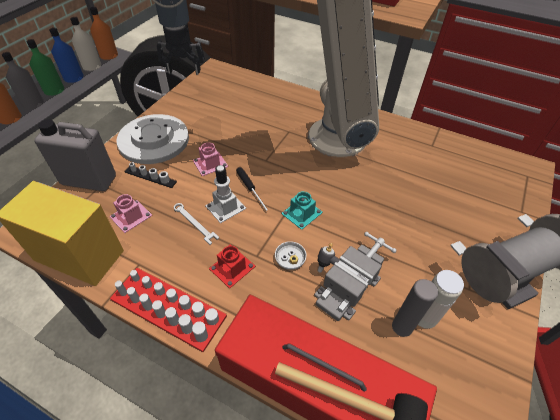

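View pics/top0.png

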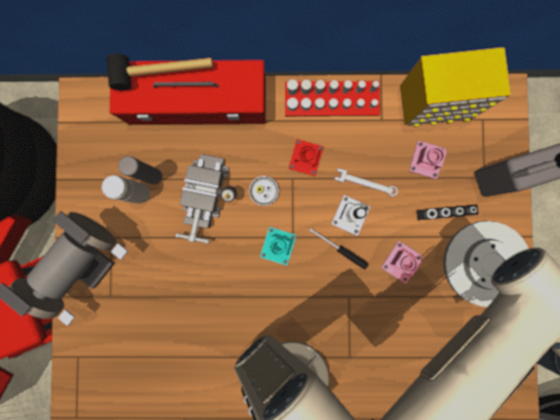

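The gun's grey stand is at scene (222,200) / top (352,212). The vice is at scene (350,280) / top (205,190), with the nipple near scene (328,247) / top (229,194). Could be mistaken for the gun stand: pink at scene (208,157) and (130,212), red at (232,265), turquoise at (302,208). I choose the grey one, since it is the only one holding a gun with a black grip, and check it in a close crop.

```bash
python3 - <<'E'
from h import *
import pickle
S,T=[pickle.load(open(n+'.pkl','rb')) for n in('scene','top')]
def crop(c,u,v,w,h,s): return cv2.resize(c['pixels'][v:v+h,u:u+w,::-1],None,fx=s,fy=s,interpolation=cv2.INTER_CUBIC)
a=np.hstack([crop(S,190,155,67,67,6)[:400,:400],crop(S,300,225,67,67,6)[:400,:400]])
b=np.hstack([crop(T,325,190,50,25,8)[:200,:400],crop(T,205,182,50,25,8)[:200,:400]])
cv2.imwrite('pics/crop.png',np.vstack([a,b]))
for n,c,box in (('S',S,(300,225,360,285)),('T',T,(205,180,250,210))):
    P=pts(c); print(n)
    for v in range(box[1]+(12 if n=='S' else 4),box[1]+(44 if n=='S' else 26),2):
        print(v,[ '%d:%s'%(u,(P[v,u]*1000).round(0).astype(int).tolist()) for u in (range(316,342,3) if n=='S' else range(218,242,3))])
E
```

```text
S
237 ['316:[470, 121, -2]', '319:[468, 130, 2]', '322:[462, 138, -1]', '325:[459, 146, 1]', '328:[456, 155, 3]', '331:[451, 163, 2]', '334:[445, 170, -1]', '337:[441, 178, 0]', '340:[438, 187, 2]']
239 ['316:[478, 125, 0]', '319:[476, 133, 3]', '322:[471, 141, 2]', '325:[467, 150, 3]', '328:[460, 157, -1]', '331:[458, 166, 3]', '334:[452, 173, 0]', '337:[448, 181, 1]', '340:[446, 190, 3]']
241 ['316:[485, 128, 0]', '319:[481, 136, 0]', '322:[478, 144, 2]', '325:[473, 152, 1]', '328:[469, 160, 2]', '331:[462, 168, -1]', '334:[457, 176, -3]', '337:[456, 184, 2]', '340:[451, 192, 1]']
243 ['316:[491, 131, 0]', '319:[488, 139, 1]', '322:[484, 147, 1]', '325:[479, 155, 0]', '328:[474, 163, -1]', '331:[549, 189, 112]', '334:[467, 179, 1]', '337:[461, 187, -1]', '340:[458, 195, 1]']
245 ['316:[497, 134, -2]', '319:[494, 142, -1]', '322:[493, 151, 5]', '325:[484, 157, -2]', '328:[482, 166, 2]', '331:[554, 192, 110]', '334:[474, 182, 1]', '337:[470, 190, 2]', '340:[464, 198, 0]']
247 ['316:[505, 137, 0]', '319:[501, 145, 1]', '322:[557, 169, 88]', '325:[554, 177, 90]', '328:[554, 185, 95]', 
[... 3353 characters left out ...]
 ['218:[557, 231, 2]', '221:[558, 222, -1]', '224:[550, 199, 84]', '227:[548, 186, 108]', '230:[550, 181, 87]', '233:[550, 172, 84]', '236:[557, 175, 0]', '239:[557, 165, 0]']
200 ['218:[551, 232, -2]', '221:[551, 222, 2]', '224:[551, 213, -1]', '227:[545, 191, 77]', '230:[545, 181, 81]', '233:[551, 184, 2]', '236:[551, 175, -2]', '239:[551, 165, 3]']
202 ['218:[545, 232, 0]', '221:[545, 222, 2]', '224:[545, 212, 4]', '227:[545, 204, -5]', '230:[544, 193, 3]', '233:[544, 184, 2]', '236:[545, 175, 0]', '239:[544, 165, 1]']
204 ['218:[538, 231, 1]', '221:[538, 222, 1]', '224:[538, 212, 2]', '227:[538, 203, 1]', '230:[538, 193, 4]', '233:[538, 184, 0]', '236:[538, 174, 2]', '239:[538, 165, 1]']
```

View pics/crop.png

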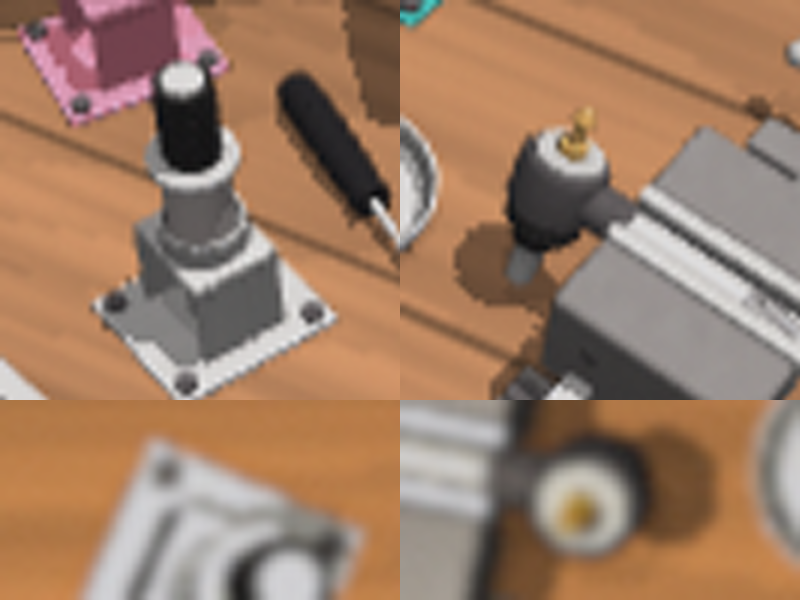

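The close crop confirms the choice: the grey stand holds the gun, with its black grip and white cap at scene crop (185,80). The brass nipple leans at crop (575,130), on the white face of the track-rod end. Next I average a few captures and measure the gun axis, vice yaw, face and nipple.

```bash
python3 - <<'E'
from h import *
import pickle
D={}
for n in ('scene','top'):
    cs=[cap(n) for _ in range(8)]; c=cs[0]; c['z_map']=np.median([k['z_map'] for k in cs],0); c['pixels']=np.mean([k['pixels'] for k in cs],0).astype(np.uint8); D[n]=c
pickle.dump(D,open('D.pkl','wb'))
def tri(a,b):
    (o1,d1),(o2,d2)=ray(D['scene'],a),ray(D['top'],b); A=np.stack([d1,-d2],1); s=np.linalg.lstsq(A,o2-o1,rcond=None)[0]
    p,q=o1+s[0]*d1,o2+s[1]*d2; return ((p+q)/2*1000).round(1),round(np.linalg.norm(p-q)*1000,1)
for n,c in D.items():
    P=pts(c)*1000; hsv=cv2.cvtColor(c['pixels'],cv2.COLOR_RGB2HSV); c['P']=P; c['hsv']=hsv
    # vice jaw tops
    m=(P[...,2]>81)&(P[...,2]<90)&(P[...,1]>212)&(P[...,1]<360)&(P[...,0]>480)&(P[...,0]<720)
    q=P[m][:,:2].astype(np.float32); print(n,'vice',len(q),np.round(cv2.minAreaRect(q),1) if 0 else cv2.minAreaRect(q))
    # brass
    near=(abs(P[...,0]-555)<40)&(abs(P[...,1]-187)<35)&(P[...,2]>75)
    br=near&(hsv[...,0]>12)&(hsv[...,0]<30)&(hsv[...,1]>110)
    v,u=np.nonzero(br); print('brass',[(a,b,*P[b,a].round(0).astype(int).tolist()) for a,b in zip(u,v)])
    fw=near&(hsv[...,1]<60)&(hsv[...,2]>130)&(abs(P[...,1]-187)<22)
    v,u=np.nonzero(fw); print('face n',len(u),'px',u.mean(),v.mean(),u.min(),u.max(),v.min(),v.max())
    hull=cv2.convexHull(np.stack([u,v],1).astype(np.int32)); M=np.zeros(br.shape,np.uint8); cv2.fillConvexPoly(M,hull,1)
    v2,u2=np.nonzero(M); D[n]['fc']=(u2.mean(),v2.mean()); print('ellipse',cv2.fitEllipse(hull))
    q=P[cv2.erode(fw.astype(np.uint8),np.ones((2,2)))>0]; q=q[(abs(q[:,2]-89)<14)]; ce=q.mean(0); w=np.linalg.svd(q-ce)[2][2]; w*=np.sign(w[2]); print('plane',ce.round(1),w.round(3))
    # gun top
    b=(P[...,2]>165)&(P[...,2]<182)&(abs(P[...,0]-520)<50)&(abs(P[...,1]+180)<70)
    w=b&(hsv[...,2]>120)&(hsv[...,1]<80); v,u=np.nonzero(w); D[n]['gt']=(u.mean(),v.mean()); print('gun top',len(u),u.mean(),v.mean(),P[w].mean(0).round(1))
    f=(P[...,2]>118)&(P[...,2]<127)&(abs(P[...,0]-520)<60)&(abs(P[...,1]+180)<70); q=P[f]; print('flange',q.min(0).round(1),q.max(0).round(1),len(q))
print('face',tri(D['scene']['fc'],D['top']['fc'])); print('gun',tri(D['scene']['gt'],D['top']['gt']))
pickle.dump(D,open('D.pkl','wb'))
E
```

```text
scene vice 1464 ((579.6388549804688, 265.11224365234375), (108.81365203857422, 121.62814331054688), 78.53749084472656)
brass [(np.int64(330), np.int64(243), 551, 187, 113), (np.int64(329), np.int64(244), 554, 186, 111), (np.int64(330), np.int64(244), 554, 188, 112), (np.int64(331), np.int64(244), 552, 191, 112), (np.int64(332), np.int64(244), 550, 193, 111), (np.int64(329), np.int64(245), 556, 187, 109), (np.int64(330), np.int64(245), 555, 189, 109), (np.int64(331), np.int64(245), 553, 191, 108), (np.int64(332), np.int64(245), 550, 193, 107), (np.int64(329), np.int64(246), 554, 187, 102), (np.int64(330), np.int64(246), 556, 190, 106), (np.int64(331), np.int64(246), 555, 192, 107), (np.int64(328), np.int64(247), 552, 184, 93), (np.int64(329), np.int64(247), 556, 188, 101), (np.int64(330), np.int64(247), 555, 190, 101), (np.int64(327), np.int64(248), 558, 183, 95), (np.int64(328), np.int64(248), 557, 186, 96), (np.int64(329), np.int64(248), 558, 189, 99), (np.int64(330), np.int64(248), 555, 191, 97), (np.int64(327), np.int64(249), 561, 185, 95), (np.int64(328), np.int64(249), 560, 187,
[... 1079 characters left out ...]
0), (np.int64(226), np.int64(196), 554, 188, 113), (np.int64(227), np.int64(196), 554, 186, 110), (np.int64(228), np.int64(196), 555, 185, 94), (np.int64(226), np.int64(197), 551, 188, 112), (np.int64(227), np.int64(197), 551, 186, 110)]
face n 79 px 227.37974683544303 194.77215189873417 222 232 190 200
ellipse ((227.244384765625, 195.03665161132812), (10.893806457519531, 11.464170455932617), 109.67555236816406)
plane [558.9 185.3  89.2] [-0.452  0.08   0.888]
gun top 69 361.39130434782606 212.65217391304347 [ 501.  -186.8  175. ]
flange [ 479.7 -206.5  120.6] [ 525.  -164.1  125.9] 97
face (array([559. , 188.3,  89.6]), np.float64(0.4))
gun (array([ 501. , -186.8,  175.1]), np.float64(0.0))
```

```bash
cat > nip.py <<'E'
from h import *
import pickle
D=pickle.load(open('D.pkl','rb'))
a=np.radians(-11.7); ex=np.array([np.cos(a),np.sin(a)]); ey=np.array([-np.sin(a),np.cos(a)])
for n in D:
    zs=[D[n]['z_map']]*1+[capture(n)['z_map'] for _ in range(14)]
    c=D[n]; c['z_map']=np.mean(zs,0); s=np.std(zs,0); P=pts(c)*1000; hsv=c['hsv']
    V=np.stack([P[...,:2]@ex,P[...,:2]@ey,P[...,2]],-1); c['V']=V
    j=(V[...,2]>82)&(V[...,2]<89)&(V[...,1]>327)&(V[...,1]<410)&(abs(V[...,0]-514)<80)
    print(n,'jaw x',np.percentile(V[j][:,0],[0,1,99,100]).round(1),'z',np.median(V[j][:,2]).round(1),'std',np.median(s[j]))
    # jaw end edges: per y-bin extremes -> yaw residual
    for f in (np.min,np.max):
        yb=np.arange(330,408,5); e=[f(V[j][(abs(V[j][:,1]-y)<2.5),0]) for y in yb]; k=np.polyfit(yb,e,1); print('  edge slope deg',np.degrees(np.arctan(k[0])).round(2),np.median(e).round(1))
    near=(abs(P[...,0]-562)<22)&(abs(P[...,1]-187)<22)&(P[...,2]>78)&(P[...,2]<101)&(s<4e-3)
    br=(hsv[...,0]>12)&(hsv[...,0]<30)&(hsv[...,1]>100)
    f=near&~cv2.dilate(br.astype(np.uint8),np.ones((2,2))).astype(bool)&(hsv[...,2]>110)&(hsv[...,1]<70)
    q=V[f]; best=None
    for i in range(3):
        X=np.c_[q[:,0],np.ones(len(q))]; k=np.linalg.lstsq(X,q[:,2],rcond=None)[0]; r=q[:,2]-X@k; q=q[abs(r)<max(2,2*r.std())]
    print('  face line tilt',np.degrees(np.arctan(k[0])).round(1),'n',len(q),'rms',r.std().round(2),'z at x=510:',(k[0]*510+k[1]).round(1),'y range',q[:,1].min().round(1),q[:,1].max().round(1),'x range',q[:,0].min().round(1),q[:,0].max().round(1))
    h=br&(abs(P[...,0]-555)<15)&(abs(P[...,1]-188)<12)&(P[...,2]>98); v,u=np.nonzero(h)
    for uu,vv in zip(u,v): print('  ',uu,vv,V[vv,uu].round(1),round(s[vv,uu]*1000,1))
pickle.dump(D,open('D2.pkl','wb')); print(sense()['time_s'])
E
python3 nip.py
```

```text
scene jaw x [453.1 454.5 573.3 574.1] z 85.8 std 0.0017352505
  edge slope deg -6.79 454.9
  edge slope deg 7.43 573.3
  face line tilt 18.0 n 39 rms 1.01 z at x=510: 90.3 y range 283.7 312.4 x range 500.2 524.4
   330 243 [501.5 294.9 112.3] 1.8
   331 243 [500.1 297.1 112.7] 1.8
   329 244 [503.9 293.7 109.2] 1.9
   330 244 [503.  296.2 110.4] 1.8
   331 244 [501.8 298.5 111.4] 1.4
   332 244 [499.1 300.1 109.8] 1.3
   329 245 [506.2 295.4 108.6] 1.5
   330 245 [504.9 297.7 109.3] 1.2
   331 245 [503.2 299.7 109.4] 1.6
   332 245 [500.3 301.2 107.5] 2.0
   329 246 [504.9 295.4 102.6] 1.5
   330 246 [505.5 298.6 106.1] 2.0
   331 246 [504.2 300.8 106.7] 1.4
   329 247 [506.3 296.7 100.6] 1.5
   330 247 [504.9 298.9 101.1] 2.0
   329 248 [507.7 297.9  98.6] 1.6
top jaw x [454.1 455.3 574.5 575.4] z 85.7 std 0.0019928778
  edge slope deg -2.21 455.3
  edge slope deg 2.25 574.5
  face line tilt 25.9 n 70 rms 1.11 z at x=510: 88.9 y range 281.1 313.5 x range 494.2 523.9
   226 195 [507.1 297.7 109. ] 2.4
   227 195 [507.8 295.3 107. ] 1.7
   225 196 [503.6 299.8 110.1] 2.0
   226 196 [504.1 296.8 111.3] 1.7
   227 196 [504.8 294.3 109.5] 1.9
   225 197 [500.7 299.  111.2] 1.9
   226 197 [501.3 296.1 111.9] 2.4
   227 197 [501.9 293.5 110.1] 1.1
2.3
```

```bash
python3 - <<'E'
from h import *
import pickle
D=pickle.load(open('D2.pkl','rb'))
for n in D:
    V=D[n]['V']; h=(V[...,2]>103)&(V[...,2]<118)&(abs(V[...,0]-503)<15)&(abs(V[...,1]-297)<14)
    q=V[h]; print(n,len(q),q.mean(0).round(1),q.min(0).round(1),q.max(0).round(1))
    v,u=np.nonzero(h); print(sorted(zip(v.tolist(),u.tolist())), 'mm/px',D[n]['z_map'][h].mean()/D[n]['K'][0,0]*1000)
    D[n]['hp']=(u.mean(),v.mean())
(o1,d1),(o2,d2)=ray(D['scene'],D['scene']['hp']),ray(D['top'],D['top']['hp'])
s=np.linalg.lstsq(np.stack([d1,-d2],1),o2-o1,rcond=None)[0]; print(((o1+s[0]*d1+o2+s[1]*d2)/2*1000).round(1),np.linalg.norm(o1+s[0]*d1-o2-s[1]*d2)*1000)
big=np.hstack([cv2.resize(D[n]['pixels'][v:v+30,u:u+40,::-1],(400,300),interpolation=cv2.INTER_NEAREST) for n,u,v in(('scene',310,236),('top',208,180))])
cv2.imwrite('pics/nip.png',big)
E
```

```text
scene 12 [502.8 297.8 109.5] [499.1 293.7 106.1] [506.2 301.2 112.7]
[(243, 330), (243, 331), (244, 329), (244, 330), (244, 331), (244, 332), (245, 329), (245, 330), (245, 331), (245, 332), (246, 330), (246, 331)] mm/px 2.6677228216206177
top 12 [502.5 296.  109.1] [498.2 291.7 104.6] [507.8 299.8 111.9]
[(195, 226), (195, 227), (196, 225), (196, 226), (196, 227), (197, 225), (197, 226), (197, 227), (197, 228), (198, 225), (198, 226), (198, 227)] mm/px 2.877454198644205
[552.  188.8 107.9] 1.3354978935951531
```

View pics/nip.png

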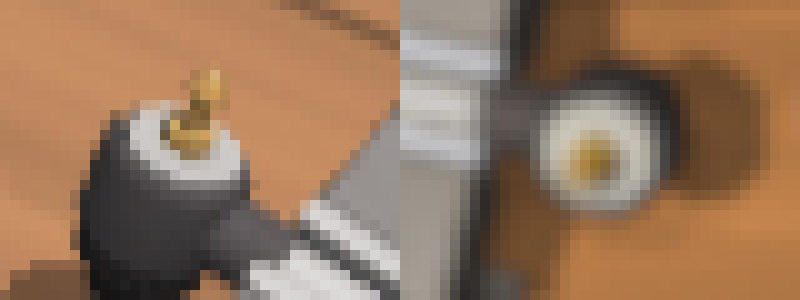

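The enlarged nipple shows its head at scene (331,244) and top (226,196), leaning towards the robot. Measured: tip about (550,189,111) mm, lean about 22°, in the direction of the vice's -x. The gun axis is at (501,-187), top at z 175.

```bash
cat >> h.py <<'E'
a=np.radians(-11.7); EX=np.array([np.cos(a),np.sin(a),0]); EY=np.array([-np.sin(a),np.cos(a),0])
def axis(t): t=np.radians(t); return -np.sin(t)*EX+np.array([0,0,np.cos(t)])
def go(tgt,d=None,s=None):
    """tool-frame shift mm and turn to bring TCP to tgt (mm), tool z to d"""
    s=s or sense(); Rt=R.from_rotvec(s['tcp_rot']); p=np.array(s['position'])*1000
    sh=Rt.inv().apply(np.array(tgt)-p); z=Rt.apply([0,0,1]); rv=np.zeros(3)
    if d is not None:
        w=np.cross(z,d); n=np.linalg.norm(w); rv=Rt.inv().apply(w/n*np.arctan2(n,z@d)) if n>1e-9 else rv
    return sh.round(1),rv.round(4)
def show():
    s=sense(); print(round(s['time_s'],2),'p',(np.array(s['position'])*1000).round(1),'z',R.from_rotvec(s['tcp_rot']).apply([0,0,1]).round(4),'F',np.round(s['force'],1),'M',np.round(s['ft_torque'],2),'op',round(s['opening'],3),'gf',round(s['gripper_force'],1),'q',np.round(s['joint_pos'],2)); return s
E
python3 - <<'E'
from h import *
s=show(); print(R.from_rotvec(s['tcp_rot']).as_matrix().round(3).tolist())
print(go([501,-187,230],[0,0,-1]))
E
```

```text
2.3 p [ 230.2 -499.5  203.2] z [ 0.  0. -1.] F [0.4 0.3 0.6] M [ 0.   -0.04 -0.01] op 0.999 gf 0.0 q [-0.85  0.26  0.11 -0.   -1.42 -0.28]
[[-0.908, -0.419, 0.0], [-0.419, 0.908, 0.0], [-0.0, 0.0, -1.0]]
(array([-376.7,  170.5,  -26.8]), array([0., 0., 0.]))
```

Call:
{"name": "apply_moves", "arguments": {
  "plan": [-15, 7, -10, 0, 0, 0, 1, -27, 12, -10, 0, 0, 0, 1, -31, 14, -7, 0, 0, 0, 1, -31, 14, 0, 0, 0, 0, 1, -31, 14, 0, 0, 0, 0, 1, -31, 14, 0, 0, 0, 0, 1, -31, 14, 0, 0, 0, 0, 1, -31, 14, 0, 0, 0, 0, 1, -31, 14, 0, 0, 0, 0, 1, -31, 14, 0, 0, 0, 0, 1, -31, 14, 0, 0, 0, 0, 1, -27, 12, 0, 0, 0, 0, 1, -18, 4, 0, 0, 0, 0, 1, -10, 2, 0, 0, 0, 0, 1, 0, 0, 0, 0, 0, 0, 1]
}}

```text
time_s: 3.8
position: [0.504, -0.1939, 0.2298]
tcp_rot: [0.674, -3.068, -0.0]
force: [-0.8, 0.6, 0.5]
opening: 1.002
gripper_force: 0.0
```

```bash
python3 - <<'E'
from h import *
s=show(); print(go([501,-187,129.5],[0,0,-1]))
E
```

```text
3.8 p [ 504.  -193.9  229.8] z [-7.e-04  0.e+00 -1.e+00] F [-0.8  0.6  0.5] M [-0.02 -0.02 -0.01] op 1.002 gf 0.0 q [-0.08  0.23  0.14  0.   -1.48 -1.06]
(array([ -0.2,   7.5, 100.3]), array([ 0.0003, -0.0007, -0.    ]))
```

Call:
{"name": "apply_moves", "arguments": {
  "plan": [0, 4, 10, 0, 0, 0, 1, 0, 3.5, 20, 0, 0, 0, 1, 0, 0, 22, 0, 0, 0, 1, 0, 0, 22, 0, 0, 0, 1, 0, 0, 16, 0, 0, 0, 1, 0, 0, 8, 0, 0, 0, 1, 0, 0, 2, 0, 0, 0, 1, 0, 0, 0, 0, 0, 0, 1]
}}

```text
time_s: 4.6
position: [0.5004, -0.1879, 0.1308]
tcp_rot: [-0.672, 3.068, -0.001]
force: [-0.8, 0.3, -0.3]
opening: 0.996
gripper_force: 0.0
```

```bash
python3 - <<'E'
from h import *
s=show(); print(go([501,-187,129.5],[0,0,-1]))
c=cap('scene'); cv2.imwrite('pics/grasp.png',cv2.resize(c['pixels'][110:230,160:300,::-1],(700,600),interpolation=cv2.INTER_CUBIC))
E
```

```text
4.6 p [ 500.4 -187.9  130.8] z [ 7.e-04 -4.e-04 -1.e+00] F [-0.8  0.3 -0.3] M [-0.06  0.01 -0.01] op 0.996 gf 0.0 q [-0.07  0.26 -0.08  0.   -1.24 -1.07]
(array([-0.9,  0.6,  1.3]), array([-0.0007,  0.0004, -0.    ]))
```

View pics/grasp.png

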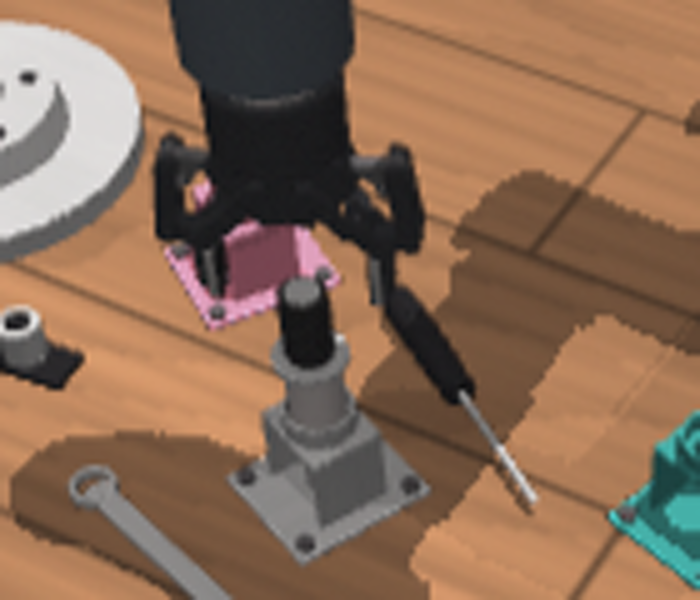

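The fingers straddle the black grip, with tips at (215,290) and (378,300) around the grip at (305,320), clear of the flange. Closing now.

Call:
{"name": "apply_moves", "arguments": {
  "plan": [-0.9, 0.6, 0.5, 0, 0, 0, 0, 0, 0, 0, 0, 0, 0, -1, 0, 0, 0, 0, 0, 0, -1, 0, 0, 0, 0, 0, 0, -1, 0, 0, 0, 0, 0, 0, -1, 0, 0, 0, 0, 0, 0, -1, 0, 0, 0, 0, 0, 0, -1, 0, 0, 0, 0, 0, 0, -1]
}}

```text
time_s: 5.45
position: [0.5012, -0.1864, 0.1302]
tcp_rot: [-0.673, 3.068, -0.001]
force: [-0.1, 1.6, 5.3]
opening: 0.326
gripper_force: 59.2
```

```bash
python3 - <<'E'
from h import *
s=show()
E
```

```text
5.45 p [ 501.2 -186.4  130.2] z [ 8.e-04 -2.e-04 -1.e+00] F [-0.1  1.6  5.3] M [0.5  0.32 0.02] op 0.326 gf 59.2 q [-0.06  0.26 -0.08  0.   -1.24 -1.08]
```

Call:
{"name": "apply_moves", "arguments": {
  "plan": [0, 0, -4, 0, 0, 0, -1, 0, 0, -10, 0, 0, 0, -1, 0, 0, -16, 0, 0, 0, -1, 0, 0, -20, 0, 0, 0, -1, 0, 0, -22, 0, 0, 0, -1, 0, 0, -22, 0, 0, 0, -1, 0, 0, -22, 0, 0, 0, -1, 0, 0, -22, 0, 0, 0, -1, 0, 0, -18, 0, 0, 0, -1, 0, 0, -10, 0, 0, 0, -1, 0, 0, -4, 0, 0, 0, -1, 0, 0, 0, 0, 0, 0, -1]
}}

```text
time_s: 6.65
position: [0.5008, -0.1862, 0.2993]
tcp_rot: [0.673, -3.068, -0.001]
force: [-0.3, -0.2, -5.4]
opening: 0.322
gripper_force: 59.8
```

```bash
python3 - <<'E'
from h import *
s=show()
u=axis(22); tip=500.5*EX+297*EY+np.array([0,0,110.9]); print(tip,u)
# standoff: mouth 40 mm short of tip
print(go(tip+u*(122.2+40),-u))
for n in('scene','top'):
    c=cap(n); P=pts(c)*1000; g=(abs(P[...,0]-501)<35)&(abs(P[...,1]+186)<35)&(P[...,2]>95)&(P[...,2]<240)
    for lo,hi in((122,155),(180,215)):
        q=P[g&(P[...,2]>lo)&(P[...,2]<hi)]; print(n,lo,len(q),q.min(0).round(),q.max(0).round(),q.mean(0).round(1)) if len(q) else None
E
```

```text
6.65 p [ 500.8 -186.2  299.3] z [-7.e-04  5.e-04 -1.e+00] F [-0.3 -0.2 -5.4] M [ 0.   -0.03  0.03] op 0.322 gf 59.8 q [-0.06  0.22  0.3  -0.   -1.65 -1.08]
[550.32884344 189.33413343 110.9       ] [-0.36682332  0.07596546  0.92718385]
(array([-153.3,  356.4,   38.2]), array([ 0.2288, -0.3093,  0.    ]))
scene 180 95 [ 495. -196.  182.] [ 516. -172.  215.] [ 507.4 -180.9  199.4]
```

Call:
{"name": "apply_moves", "arguments": {
  "plan": [-4, 10, 0, 0, 0, 0, -1, -9, 20, 0, 0, 0, 0, -1, -12, 28, 0, 0, 0, 0, -1, -13, 30, 0, 0, 0, 0, -1, -13, 30, 0, 0, 0, 0, -1, -13, 30, 0, 0, 0, 0, -1, -13, 30, 0, 0, 0, 0, -1, -13, 30, 0, 0, 0, 0, -1, -13, 30, 0, 0, 0, 0, -1, -13, 30, 0, 0, 0, 0, -1, -13, 30, 0, 0, 0, 0, -1, -11, 27, 0, 0, 0, 0, -1, -7, 16, 0, 0, 0, 0, -1, -4, 8, 0, 0, 0, 0, -1, 0, 0, 0, 0.03, -0.04, 0, -1, 0, 0, 0, 0.055, -0.075, 0, -1, 0, 0, 0, 0.06, -0.08, 0, -1, 0, 0, 0, 0.05, -0.068, 0, -1, 0, 0, 0, 0.034, -0.046, 0, -1, 0, 0, 0, 0, 0, 0, -1]
}}

```text
time_s: 8.75
position: [0.49, 0.1925, 0.2985]
tcp_rot: [-0.598, 2.719, -0.224]
force: [0.0, 0.2, -6.5]
opening: 0.325
gripper_force: 60.0
```

```bash
cat > chk.py <<'E'
from h import *
import sys
u=axis(22); tip=500.5*EX+297*EY+np.array([0,0,110.9])
s=show(); off=float(sys.argv[1]); print(go(tip+u*(122.2+off),-u))
c=cap('scene'); t=cap('top')
import pickle; pickle.dump((c,t),open('near.pkl','wb'))
a=cv2.resize(c['pixels'][180:280,280:380,::-1],(500,500),interpolation=cv2.INTER_CUBIC); b=cv2.resize(t['pixels'][165:225,200:260,::-1],(300,300),interpolation=cv2.INTER_CUBIC)
b=np.vstack([b,np.zeros((200,300,3),np.uint8)]); cv2.imwrite('pics/'+sys.argv[2],np.hstack([a,b]))
E
python3 chk.py 40 near1.png
```

```text
8.75 p [490.  192.5 298.5] z [ 0.3662 -0.0779 -0.9273] F [ 0.   0.2 -6.5] M [ 0.36  2.17 -0.04] op 0.325 gf 60.0 q [ 0.93 -0.03 -0.19  0.36 -1.27 -2.15]
(array([ 6.5, 16.2, 34.1]), array([-0.0015, -0.0014,  0.    ]))
```

Call:
{"name": "apply_moves", "arguments": {
  "plan": [3, 8, 10, -0.0015, -0.0014, 0, -1, 3.5, 8.2, 16, 0, 0, 0, -1, 0, 0, 16, 0, 0, 0, -1, 0, 0, 11, 0, 0, 0, -1, 0, 0, 4, 0, 0, 0, -1, 0, 0, 0, 0, 0, 0, -1]
}}

```text
time_s: 9.45
position: [0.5016, 0.2009, 0.2407]
tcp_rot: [-0.596, 2.718, -0.221]
force: [-0.7, 0.1, -5.2]
opening: 0.319
gripper_force: 60.0
```

```bash
python3 chk.py 15 near1.png
```

```text
9.45 p [501.6 200.9 240.7] z [ 0.367  -0.076  -0.9271] F [-0.7  0.1 -5.2] M [0.39 1.93 0.  ] op 0.319 gf 60.0 q [ 0.91  0.   -0.3   0.38 -1.12 -2.2 ]
(array([2.6, 0.1, 1.9]), array([-0.0001,  0.0002,  0.    ]))
```

View pics/near1.png

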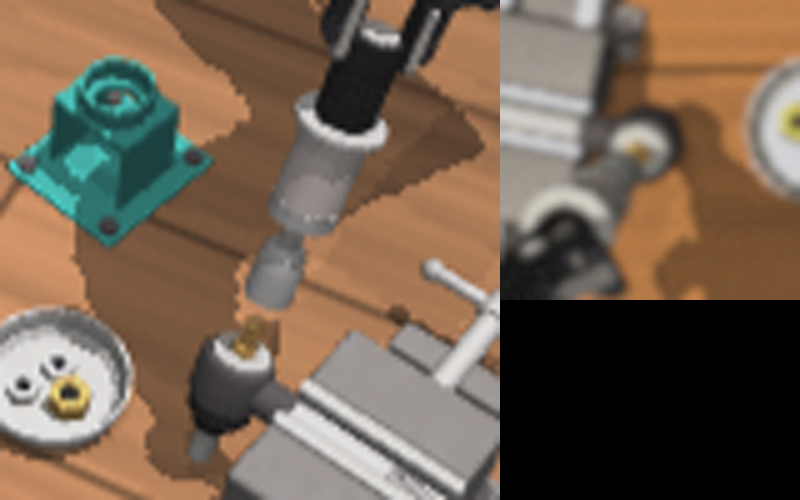

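The gun, at crop (380,35) to (270,300), points at the nipple head at (254,325) and looks parallel to the nipple's lean. I'll check the coupler's true axis with a cylinder fit to the depth points.

```bash
cat > fit.py <<'E'
from h import *
from scipy.optimize import least_squares
def run(off):
    s=show(); u=-R.from_rotvec(s['tcp_rot']).apply([0,0,1]); o=np.array(s['position'])*1000-122.2*u
    e1=np.cross(EY,u); e1/=np.linalg.norm(e1); e2=np.cross(u,e1)
    Q=[]
    for n in('scene','top'):
        cs=[cap(n) for _ in range(6)]; c=cs[0]; c['z_map']=np.mean([k['z_map'] for k in cs],0); sd=np.std([k['z_map'] for k in cs],0)
        P=(pts(c)*1000)[sd<4e-3]-o; q=np.stack([P@e1,P@e2,P@u],-1)
        r=np.hypot(q[:,0],q[:,1]); m=((q[:,2]>60)&(q[:,2]<104)&(r<24))|((q[:,2]>3)&(q[:,2]<30)&(r<18)); q=q[m]; Q.append(q)
    def res(p,q):
        rad=np.where(q[:,2]>50,18,13); x=q[:,0]-p[0]-p[2]*q[:,2]/100; y=q[:,1]-p[1]-p[3]*q[:,2]/100; return np.hypot(x,y)-rad
    for q in (Q[0],np.vstack(Q)):
        f=least_squares(res,[0,0,0,0],args=(q,),loss='soft_l1'); print(len(q),'mouth offset e1,e2 mm',f.x[:2].round(1),'tilt deg',np.degrees(f.x[2:]/100).round(1),'rms',np.std(f.fun).round(2))
    print('e1',e1.round(2),'e2',e2.round(2))
run(0)
E
python3 fit.py
```

```text
9.55 p [501.8 201.4 242. ] z [ 0.3687 -0.0743 -0.9266] F [-0.1 -0.4 -4.9] M [ 0.44  1.94 -0.01] op 0.321 gf 60.0 q [ 0.91  0.   -0.3   0.38 -1.12 -2.2 ]
298 mouth offset e1,e2 mm [-3.3 -1.9] tilt deg [1.2 0.6] rms 0.63
399 mouth offset e1,e2 mm [-3.1 -1.7] tilt deg [1.2 0.5] rms 0.69
e1 [ 0.91 -0.19  0.38] e2 [0.2  0.98 0.  ]
```

```bash
cat > corr.py <<'E'
from h import *
import sys
t,off=float(sys.argv[1]),float(sys.argv[2]); m1,m2,a1,a2=-3.1,-1.7,.0209,.0087   # gun in tool frame
ud=axis(t); tip=516.2*EX+297*EY+np.array([0,0,72])+42*ud
s=show(); Rt=R.from_rotvec(s['tcp_rot']); R0=R.from_rotvec([-.596,2.718,-.221])
u=-R0.apply([0,0,1]); e1=np.cross(EY,u); e1/=np.linalg.norm(e1); e2=np.cross(u,e1)
g=R0.inv().apply(u+a1*e1+a2*e2); g/=np.linalg.norm(g); mo=R0.inv().apply(-122.2*u+m1*e1+m2*e2) # in tool
gw=Rt.apply(g); w=np.cross(gw,ud); n=np.linalg.norm(w); W=R.from_rotvec(w/n*np.arctan2(n,gw@ud)); Rn=W*Rt
p=np.array(s['position'])*1000; mouth=p+Rt.apply(mo); d=mouth-tip
print('now: gun lean',np.degrees(np.arctan2(-gw@EX,gw[2])).round(2),'side',np.degrees(gw@EY).round(2),'mouth along axis',(d@ud).round(1),'lateral e1,e2',(d@np.cross(EY,ud)).round(1),(d@EY).round(1))
pn=tip+off*ud-Rn.apply(mo)
print('shift then turn:',Rt.inv().apply(pn-p).round(1),(Rt.inv()*Rn).as_rotvec().round(4)); print('gun axis in tool (for pushing +1mm towards nipple):',(-g).round(4))
E
python3 corr.py 22 12
```

```text
10.15 p [501.3 201.3 241.3] z [ 0.3679 -0.0747 -0.9269] F [ 1.  -0.  -4.8] M [0.35 1.93 0.  ] op 0.322 gf 60.0 q [ 0.92  0.   -0.3   0.38 -1.12 -2.2 ]
now: gun lean 20.85 side 0.42 mouth along axis 17.5 lateral e1,e2 -0.9 0.2
shift then turn: [1.9 0.  5.5] [ 0.006  -0.0204 -0.    ]
gun axis in tool (for pushing +1mm towards nipple): [0.022  0.0054 0.9997]
```

Call:
{"name": "apply_moves", "arguments": {
  "plan": [1, 0, 2.5, 0.003, -0.01, 0, -1, 0.9, 0, 3, 0.003, -0.0104, 0, -1, 0, 0, 0, 0, 0, 0, -1, 0.1, 0, 4, 0, 0, 0, -1, 0.1, 0, 4, 0, 0, 0, -1, 0.1, 0, 3, 0, 0, 0, -1, 0, 0, 0, 0, 0, 0, -1]
}}

```text
time_s: 10.85
position: [0.5057, 0.1988, 0.2247]
tcp_rot: [-0.594, 2.697, -0.221]
force: [0.4, -0.4, -6.1]
opening: 0.324
gripper_force: 60.1
```

```bash
python3 corr.py 22 -5
```

```text
10.85 p [505.7 198.8 224.7] z [ 0.3865 -0.0723 -0.9194] F [ 0.4 -0.4 -6.1] M [ 0.37  2.05 -0.08] op 0.324 gf 60.1 q [ 0.91  0.   -0.37  0.41 -1.05 -2.23]
now: gun lean 21.95 side 0.07 mouth along axis 0.3 lateral e1,e2 -0.3 -0.5
shift then turn: [-0.3  0.2  5.3] [-0.0005 -0.0013  0.    ]
gun axis in tool (for pushing +1mm towards nipple): [0.022  0.0054 0.9997]
```

Call:
{"name": "apply_moves", "arguments": {
  "plan": [-0.2, 0.2, 2, 0, 0, 0, -1, 0.04, 0, 2, 0, 0, 0, -1, 0.04, 0, 2, 0, 0, 0, -1, 0, 0, 0, 0, 0, 0, -1]
}}

```text
time_s: 11.25
position: [0.508, 0.1988, 0.2195]
tcp_rot: [-0.594, 2.696, -0.221]
force: [-0.1, 0.1, -4.6]
opening: 0.321
gripper_force: 60.1
```

```bash
python3 corr.py 22 -15; python3 - <<'E'
from h import *
c=cap('scene'); t=cap('top')
a=cv2.resize(c['pixels'][200:275,295:370,::-1],(600,600),interpolation=cv2.INTER_CUBIC); cv2.imwrite('pics/near2.png',a)
E
```

```text
11.25 p [508.  198.8 219.5] z [ 0.3869 -0.0718 -0.9193] F [-0.1  0.1 -4.6] M [ 0.39  2.01 -0.  ] op 0.321 gf 60.1 q [ 0.91  0.01 -0.37  0.42 -1.03 -2.23]
now: gun lean 21.97 side 0.03 mouth along axis -5.4 lateral e1,e2 -0.1 -0.1
shift then turn: [0.2 0.  9.6] [-0.0002 -0.0008  0.    ]
gun axis in tool (for pushing +1mm towards nipple): [0.022  0.0054 0.9997]
```

View pics/near2.png

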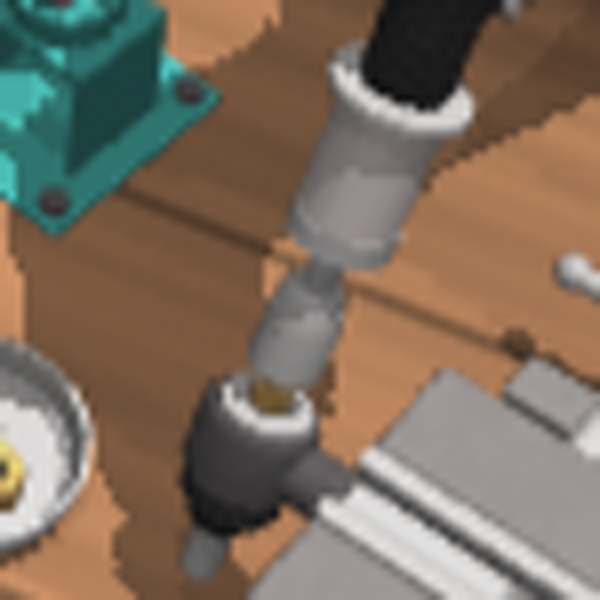

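The coupler, with its mouth near (285,385), has swallowed the nipple head and only brass foot and neck show at (270,395). No contact force yet, so I push on in small steps.

Call:
{"name": "apply_moves", "arguments": {
  "plan": [0.04, 0, 2, 0, 0, 0, -1, 0.04, 0, 2, 0, 0, 0, -1, 0.04, 0, 1.5, 0, 0, 0, -1, 0, 0, 0, 0, 0, 0, -1]
}}

```text
time_s: 11.75
position: [0.5105, 0.1989, 0.2154]
tcp_rot: [-0.594, 2.694, -0.219]
force: [-2.6, -0.1, -0.7]
opening: 0.321
gripper_force: 60.7
```

```bash
python3 corr.py 22 -17
```

```text
11.75 p [510.5 198.9 215.4] z [ 0.3884 -0.0704 -0.9188] F [-2.6 -0.1 -0.7] M [0.7  2.56 0.11] op 0.321 gf 60.7 q [ 0.9   0.01 -0.38  0.42 -1.02 -2.23]
now: gun lean 22.05 side -0.07 mouth along axis -10.1 lateral e1,e2 0.7 0.8
shift then turn: [ 1.1 -0.1  6.9] [ 0.0005  0.0013 -0.    ]
gun axis in tool (for pushing +1mm towards nipple): [0.022  0.0054 0.9997]
```

Call:
{"name": "apply_moves", "arguments": {
  "plan": [0.03, 0, 1.5, 0, 0, 0, -1, 0.03, 0, 1.5, 0, 0, 0, -1, 0.03, 0, 1.5, 0, 0, 0, -1, 0, 0, 0, 0, 0, 0, -1]
}}

```text
time_s: 12.15
position: [0.5133, 0.1996, 0.214]
tcp_rot: [-0.593, 2.69, -0.216]
force: [-6.1, 2.2, 8.0]
opening: 0.32
gripper_force: 61.7
```

```bash
python3 corr.py 22 -17
```

```text
12.15 p [513.3 199.6 214. ] z [ 0.3924 -0.0677 -0.9173] F [-6.1  2.2  8. ] M [0.63 2.59 0.07] op 0.32 gf 61.7 q [ 0.9   0.01 -0.38  0.43 -1.01 -2.23]
now: gun lean 22.26 side -0.26 mouth along axis -12.4 lateral e1,e2 3.1 2.4
shift then turn: [3.3 0.  4.5] [ 0.001   0.0063 -0.0001]
gun axis in tool (for pushing +1mm towards nipple): [0.022  0.0054 0.9997]
```

The arm yields sideways under load: 3 mm of drift against only about 1 N of side force. I correct for that while pressing on.

Call:
{"name": "apply_moves", "arguments": {
  "plan": [1.2, 0, 0, 0, 0.003, 0, -1, 1.2, 0, 0, 0.0005, 0.003, 0, -1, 1, 0, 1, 0, 0, 0, -1, 0, 0, 0, 0, 0, 0, -1]
}}

```text
time_s: 12.55
position: [0.5097, 0.1972, 0.2096]
tcp_rot: [-0.594, 2.699, -0.221]
force: [0.7, 0.9, -5.4]
opening: 0.32
gripper_force: 60.8
```

```bash
python3 corr.py 22 -17
```

```text
12.55 p [509.7 197.2 209.6] z [ 0.384  -0.0725 -0.9205] F [ 0.7  0.9 -5.4] M [0.57 1.84 0.04] op 0.32 gf 60.8 q [ 0.9   0.01 -0.39  0.42 -1.01 -2.23]
now: gun lean 21.8 side 0.11 mouth along axis -15.3 lateral e1,e2 -2.4 -1.4
shift then turn: [-2.2 -0.2  1.8] [ 0.0006 -0.0039  0.    ]
gun axis in tool (for pushing +1mm towards nipple): [0.022  0.0054 0.9997]
```

The force dropped back to the gun's weight at the expected depth, so the coupler has snapped home. Now the pump stroke.

Call:
{"name": "apply_moves", "arguments": {
  "plan": [0.02, 0, 1, 0, 0, 0, -1, 0.02, 0, 1.5, 0, 0, 0, -1, 0.02, 0, 1.5, 0, 0, 0, -1, 0, 0, 1, 0, 0, 0, -1, 0, 0, 0, 0, 0, 0, -1]
}}

```text
time_s: 13.05
position: [0.5127, 0.1976, 0.2069]
tcp_rot: [-0.594, 2.696, -0.22]
force: [-5.7, 1.6, 10.2]
opening: 0.321
gripper_force: 62.5
```

```bash
python3 corr.py 22 -20
```

```text
13.05 p [512.7 197.6 206.9] z [ 0.3871 -0.0712 -0.9193] F [-5.7  1.6 10.2] M [0.75 2.24 0.15] op 0.321 gf 62.5 q [ 0.89  0.02 -0.4   0.42 -1.   -2.24]
now: gun lean 21.98 side -0.01 mouth along axis -18.9 lateral e1,e2 -0.3 -0.2
shift then turn: [-0.3 -0.   1.1] [ 0.0003 -0.0003 -0.    ]
gun axis in tool (for pushing +1mm towards nipple): [0.022  0.0054 0.9997]
```

Call:
{"name": "apply_moves", "arguments": {
  "plan": [0, 0, 1.5, 0, 0, 0, -1, 0.02, 0, 1.5, 0, 0, 0, -1, 0.05, 0, 1.5, 0, 0, 0, -1, 0.05, 0, 1.5, 0, 0, 0, -1, 0, 0, 0, 0, 0, 0, -1]
}}

```text
time_s: 13.55
position: [0.5152, 0.1974, 0.2019]
tcp_rot: [-0.594, 2.695, -0.219]
force: [-7.9, 2.2, 11.5]
opening: 0.325
gripper_force: 62.7
```

```bash
python3 corr.py 22 -26
```

```text
13.55 p [515.2 197.4 201.9] z [ 0.3881 -0.0706 -0.9189] F [-7.9  2.2 11.5] M [0.8  2.34 0.12] op 0.325 gf 62.7 q [ 0.89  0.02 -0.4   0.43 -0.98 -2.24]
now: gun lean 22.03 side -0.05 mouth along axis -24.4 lateral e1,e2 0.2 0.2
shift then turn: [0.3 0.  1.6] [ 0.0005  0.0009 -0.    ]
gun axis in tool (for pushing +1mm towards nipple): [0.022  0.0054 0.9997]
```

Call:
{"name": "apply_moves", "arguments": {
  "plan": [0.1, 0, 1.5, 0, 0.0005, 0, -1, 0.1, 0, 1.5, 0, 0, 0, -1, 0.1, 0, 1.5, 0, 0, 0, -1, 0.1, 0, 1.5, 0, 0, 0, -1, 0, 0, 0, 0, 0, 0, -1]
}}

```text
time_s: 14.05
position: [0.5175, 0.197, 0.1969]
tcp_rot: [-0.594, 2.694, -0.219]
force: [-8.8, 2.4, 13.2]
opening: 0.32
gripper_force: 62.9
```

```bash
python3 corr.py 22 -32
```

```text
14.05 p [517.5 197.  196.9] z [ 0.3885 -0.0702 -0.9188] F [-8.8  2.4 13.2] M [0.81 2.36 0.14] op 0.32 gf 62.9 q [ 0.88  0.03 -0.41  0.43 -0.97 -2.24]
now: gun lean 22.05 side -0.08 mouth along axis -30.0 lateral e1,e2 0.5 0.4
shift then turn: [0.5 0.  2. ] [ 0.0006  0.0015 -0.    ]
gun axis in tool (for pushing +1mm towards nipple): [0.022  0.0054 0.9997]
```

Call:
{"name": "apply_moves", "arguments": {
  "plan": [0.3, 0, 1, 0, 0.001, 0, -1, 0.3, 0, 1, 0, 0, 0, -1, 0.1, 0, 0.5, 0, 0, 0, -1, 0, 0, 0, 0, 0, 0, -1]
}}

```text
time_s: 14.45
position: [0.5187, 0.1974, 0.1963]
tcp_rot: [-0.594, 2.692, -0.217]
force: [-11.1, 2.1, 18.8]
opening: 0.323
gripper_force: 63.5
```

```bash
python3 corr.py 22 -32
```

```text
14.45 p [518.7 197.4 196.3] z [ 0.3905 -0.0687 -0.918 ] F [-11.1   2.1  18.8] M [0.72 2.34 0.14] op 0.323 gf 63.5 q [ 0.88  0.03 -0.41  0.43 -0.96 -2.24]
now: gun lean 22.15 side -0.19 mouth along axis -30.9 lateral e1,e2 1.6 1.2
shift then turn: [1.5 0.1 1. ] [ 0.001   0.0041 -0.    ]
gun axis in tool (for pushing +1mm towards nipple): [0.022  0.0054 0.9997]
```

Call:
{"name": "apply_moves", "arguments": {
  "plan": [0.7, 0, 0.4, 0, 0.002, 0, -1, 0.7, 0, 0.4, 0.001, 0.002, 0, -1, 0, 0, 0, 0, 0, 0, -1, 0, 0, 0, 0, 0, 0, -1, 0, 0, 0, 0, 0, 0, -1, 0, 0, 0, 0, 0, 0, -1]
}}

```text
time_s: 15.05
position: [0.5183, 0.1972, 0.196]
tcp_rot: [-0.593, 2.694, -0.219]
force: [-11.6, 2.9, 21.5]
opening: 0.323
gripper_force: 63.8
```

```bash
python3 corr.py 22 -32; python3 fit.py; python3 - <<'E'
from h import *
import pickle
c=cap('scene'); old=pickle.load(open('scene.pkl','rb'))
cv2.imwrite('pics/fin.png',np.hstack([cv2.resize(k['pixels'][205:280,300:350,::-1],(400,600),interpolation=cv2.INTER_CUBIC) for k in(old,c)]))
E
```

```text
15.05 p [518.3 197.2 196. ] z [ 0.389  -0.0701 -0.9186] F [-11.6   2.9  21.5] M [0.78 2.22 0.15] op 0.323 gf 63.8 q [ 0.88  0.03 -0.41  0.43 -0.96 -2.24]
now: gun lean 22.08 side -0.09 mouth along axis -31.0 lateral e1,e2 1.0 0.7
shift then turn: [1.  0.  0.9] [ 0.0004  0.002  -0.    ]
gun axis in tool (for pushing +1mm towards nipple): [0.022  0.0054 0.9997]
15.05 p [518.3 197.2 196. ] z [ 0.389  -0.0701 -0.9186] F [-11.6   2.9  21.5] M [0.78 2.22 0.15] op 0.323 gf 63.8 q [ 0.88  0.03 -0.41  0.43 -0.96 -2.24]
308 mouth offset e1,e2 mm [-4.8 -2.7] tilt deg [1.2 0.4] rms 2.09
426 mouth offset e1,e2 mm [-2.9 -2.3] tilt deg [0.1 0.1] rms 2.12
e1 [ 0.9  -0.19  0.4 ] e2 [0.2  0.98 0.01]
```

View pics/fin.png

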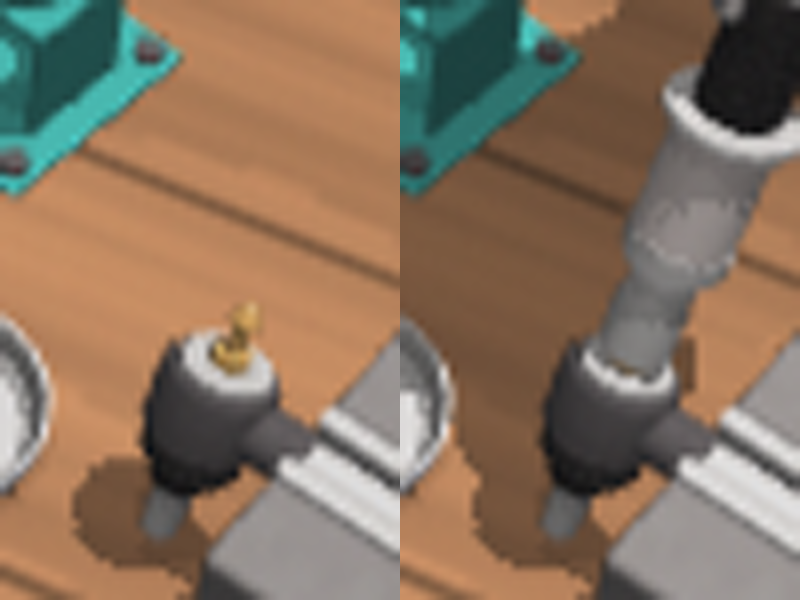

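The picture shows the coupler seated on the nipple, with only the foot at (620,368) showing. The nozzle tube is almost hidden under the barrel at (680,285), and the rod end looks unchanged from the first view. The force rose past the spring's 20 N against the stop, to about 29 N, and is steady.

```bash
python3 -c "
from workcell import *
print(close_job())"
```

```text
the job is handed in; nothing more can be done
None
```

The job is handed in: the coupler went home on the nipple (force drop at the expected depth), the nozzle is pushed in to its stop, the gun is still gripped and held at about 29 N, and the rod end looks unmoved; `close_job()` gave no verdict.

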